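# Clamp a deep-well plate on the bench shaker

## Robot

A 6-joint arm with a two-finger parallel gripper is mounted at the origin on the work surface. World frame = base frame: x ahead of the robot, y to its left, z up, the work surface at z = 0. Lengths are in m, angles in rad, forces in N, time in s.
With the tool pointing down it reaches from about 0.35 to 0.775 m from the base axis. Payload 5.5 kg.
Tool frame: the origin (TCP) lies on the centre line of the jaws, within the pads' length; the fingertips stand 11 mm ahead of it and the grasp point (between the pads) lies 8 mm behind it; z points along the fingers, y is the line along which they close (so a half turn about z gives the same grasp; the last joint's range is limited). The gripper opens to 85 mm and grips with 20 to 120 N. Pads are 22 mm wide; open, the fingers measure 114 mm over their backs; the gripper's body (76 mm by 85 mm) begins 54 mm behind the grasp point. The pads swing forward as they close: fully open they stand 13 mm farther back than shut.
Start: joints at [-1.345, 0.313, 0.046, 1.304, 0, 1.431], TCP at [0.206, -0.537, 0.242] pointing down, gripper open.
Joint ranges: [-2.76, 2.76], [-0.86, 1.69], [-1.03, 1.26], [-2.2, 2.34], [-1.47, 1.5], [-3.14, 3.14]. Speed limits (rad/s): [2.57, 2.57, 3.14, 3.14, 3.14, 3.14].

## Interface

Orientations are given as a unit quaternion [w, x, y, z].
In Python, from station import arm gives the robot as it stands. The module is installed in compiled form; this text tells all that it offers.
- The arm moves only by the tool servo_tool, never from a script. Its argument "moves" is a list that holds one entry, the list of rows, each a list of 7 numbers: the shift along the tool's x, y, z in units of 25 mm (1.0 is 25 mm), then the turn, a rotation vector about the tool's x, y, z in rad, then the closure, from -1 (fully open) to 1 (shut), so that 0 is half open. In form: [[[tx, ty, tz, wx, wy, wz, gripper], ...]]. A call has 1 to 5 rows; each row shifts and turns the commanded pose from where the row before left it, along the tool's axes as they then stand; what a row does not reach is not made up. A row lasts 1/12 s, in which the tool goes at most 41.7 mm and 7.16 degrees, less where a joint would pass 70% of its speed; a pose out of reach is approached as far as the arm can. A call is refused whole if a number of a shift passes 1 or a number of a turn 0.125, either way. A call with a gripper value outside its range is refused whole. The fingers move at their own pace and stop on an object; "force" is the grip in N (left out, the last holds). Time passes only in rows, so rows that do not move let the fingers close. It gives the time, the measured TCP pose, the force, the opening and the grip force at its end, in the units of the state.
- arm.get_obs(): the state, without advancing time (a new reading comes with each control period).
- arm.get_image(name): name is "scene" or "top"; returns a dict with "frame" (420x560x3 uint8, red, green, blue), "fx", "fy", "cx", "cy" (pixels), "rvec" (rotation vector, rad) and "tvec" (3), from world to camera coordinates, as OpenCV has them. Camera axes: x right, y down, z forward; pixel columns grow to the right and rows downward; lengths in m; the calibration is good to about 2 mm. A picture is of the moment at which its call begins. There is no depth.
- arm.close_job(): hands the job in; it is judged then, once.
The state is a dict: "t": time; "joint_pos": joint angles; "qd": joint speeds; "joint_efforts": joint torques, N m; "tcp_pos": TCP position; "ee_rot": TCP orientation; "force": force on the tool from outside, world axes, zero at the start; "moment": the same for the moment, N m; "grip_width": finger opening in m; "gripper_force": force on a finger pad.
Only numpy, scipy, OpenCV 4.12 (cv2) and the standard library are available. Lean on these libraries where they do the work, as an engineer would, in place of code of your own. Each camera call takes 0.05 s, during which the arm holds its last target. There are 200 camera calls.

## Task

A deep-well plate stands loose between the guide rails of the bench shaker. With the fingertips, push it along the rails until it is fully home against the end stop under the open toggle clamp, and only then push the clamp's upright handle over and down past its dead point, so that it snaps into lock and the rubber foot holds the plate. Only push: do not take the handle between the fingers or lift the plate, and leave the other things on the bench where they are.

Things in the scene. Friction and masses are not known exactly. Their poses are not given: they have to be found in the camera images.
- shaker: Orbital shaker fixed on the bench: ivory housing 215 x 265 mm, 84 mm high; on it an aluminium platform 130 x 250 mm, its top 100 mm above the bench. Origin: centre of the housing's underside. x points from the control panel to the back, y along the plate holder towards the clamp, z up. Two guide rails 10 mm high, inner faces at x = +-44 mm, run from y = -121 to +51 mm.
- end_stop (a point): Middle of the end stop's face, 50 mm along the shaker's +y, 20 mm above the platform. The stop is the face of an aluminium block 64 mm wide (x), 66 mm long (y) and 46 mm high; on top of it is bolted a horizontal toggle clamp, whose bar and handle swing in the plane x = 0 of the shaker.
- plate: White 24-well deep-well plate with a flat lid, loose between the rails: 85.5 mm (x) x 128 mm (y) x 45 mm high, 0.17 to 0.34 kg, 1.5 mm play each side. Origin: centre of its underside; axes as the shaker's. Starts 15 to 40 mm short of the stop; fully home its origin is at y = -14 mm in the shaker's frame. It slides with about 0.5 to 4 N.
- plate_end (a point): Middle of the plate's free end face (the end away from the clamp), 30 mm above the platform: the place to push, towards the shaker's +y.
- lever (a joint): Turn of the clamp's handle against its bar, rad. 0: fully open, handle upright (starts 0 to 0.3). Grows as the handle is pushed towards the shaker's +y and down; bar and foot come down with it. At about 2.0 the foot meets the plate and the handle stiffens, up to about 6 N near its end; let go there it springs back. About 2.5: dead point; past it it snaps to its stop at 2.67 (locked).
- lever_grip (a point): Point on the handle's centre line, 100 mm from its pivot, 18 mm from its free end. The last 66 mm is a black vinyl grip 18 mm wide (x), 15 mm thick. Open, the handle is upright, its end 285 mm above the bench; locked, nearly level towards the shaker's +y, this point about 178 mm above it. Site y: along the handle to its end; z: off its upper face (towards the plate when upright), the face to push.
- lever_pivot (a point): Pivot pin of the handle in the clamp's bar, on the handle's centre line. It moves about 20 mm as the clamp closes.
- clamp_foot: Black rubber foot, 20 mm across, on a sprung steel spindle in the clamp's hold-down bar, 65 mm from the bar's pivot. Origin: centre of its rubber face. Locked, it presses with about 20 N down on the middle of the plate's lid.
- tube_rack: Bystander: turquoise microtube rack 75 x 125 x 47 mm on the bench at the shaker's clamp end. Origin: centre of its underside.
- reagent_bottle: Bystander: amber bottle 62 mm across, 125 mm high, at the back of the shaker. Origin: centre of its underside.
- sample_jar: Bystander: white jar 48 mm across, 62 mm high, beside the shaker at the end away from the clamp. Origin: centre of its underside.
- tip_box: Bystander: blue pipette-tip box 84 x 120 x 66 mm at the back of the shaker. Origin: centre of its underside.
- pipette: Bystander: white and blue pipette 225 mm long lying on the bench. Origin: on the bench under its middle.
- beaker: Bystander: glass beaker 68 mm across, 88 mm high, standing to the right. Origin: centre of its underside.

How it is judged:
On the way, in this order (a step that is already met when the one before it is completed fails the run):
1. the plate is pushed home against the end stop (within 2.5 mm) while the clamp is still open (y of plate in the frame of shaker between -0.0165 and -0.0115 m and height (world z) of plate below 0.104 m and angle between plate's own z axis and vertical below 0.05 rad and value of joint lever below 1 rad), for 0.2 s.
2. the handle has gone past its dead point into lock and the foot presses on the plate (y of plate in the frame of shaker between -0.0165 and -0.0115 m and value of joint lever above 2.62 rad and contact force between clamp_foot and plate above 10 N), for 0.2 s.
At the end, for the whole second after the job is handed in: The plate stands flat and at rest on the platform within 2.5 mm of fully home (its origin at y = -14 mm in the shaker's frame), the handle rests locked past its dead point (joint above 2.62), and the rubber foot presses on the plate with more than 10 N (all of step 2 and height (world z) of plate below 0.104 m and angle between plate's own z axis and vertical below 0.05 rad and linear speed of plate below 0.01 m/s and velocity of joint lever between -0.1 and 0.1 rad/s); the robot touches nothing.
It fails at once if the plate is lifted (10 mm) or tipped (0.2 rad) (height (world z) of plate above 0.11 m or angle between plate's own z axis and vertical above 0.2 rad).
It fails at once if the handle is taken between the fingers (the grasp point between the pads lies inside the handle's grip) (x of the grasp point in the frame of lever_grip between -0.008 and 0.008 m and y of the grasp point in the frame of lever_grip between -0.03 and 0.03 m and z of the grasp point in the frame of lever_grip between -0.007 and 0.007 m).
It fails at once if a bystander is moved by more than 30 mm (distance of any of tube_rack, reagent_bottle, sample_jar, tip_box, pipette, beaker from where it was at the start of the episode above 0.03 m).
It also fails if it takes over 45 s, if anything falls off the work surface, if the arm or the gripper's body presses on something with over 40 N, if the wrist force passes 120 N, or if a joint passes its speed limit or range.

## Working session

There is one attempt and no reset: what is moved stays moved. The work goes in short steps, Python scripts to look and compute and a tool call to move; the robot and the scene stay as the last step left them, time stands still between calls to the robot, and variables do not carry over. Pictures are saved under pics/ and viewed, at most 10 in all, crops included, and the job is handed in when it is done.

Besides the shell and the picture viewer there is one more tool, called after ">>>" as name(argument=value, ...) on one line, values as JSON. servo_tool: Moves the arm, as the interface text tells. Its arguments: {"type":"object","properties":{"moves":{"type":"array"},"force":{"type":"number"}},"required":["moves"]}

```bash
mkdir -p pics
cat > h.py <<'E'
import numpy as np,cv2
from station import arm
def cam(n,save=None):
    d=arm.get_image(n); d['R']=cv2.Rodrigues(np.array(d['rvec'],float))[0]; d['t']=np.array(d['tvec'],float).ravel()
    if save: cv2.imwrite('pics/'+save,d['frame'][:,:,::-1])
    return d
def ray(d,u,v):
    r=d['R'].T@np.array([(u-d['cx'])/d['fx'],(v-d['cy'])/d['fy'],1.]); return -d['R'].T@d['t'],r
def onz(d,u,v,z):
    o,r=ray(d,u,v); return o+r*(z-o[2])/r[2]
def proj(d,p):
    c=d['R']@np.array(p)+d['t']; return np.array([d['fx']*c[0]/c[2]+d['cx'],d['fy']*c[1]/c[2]+d['cy']])
E
python3 - <<'E'
from h import *
for n in('scene','top'):
    d=cam(n,n+'0.png'); print(n,ray(d,280,210),d['fx'])
o=arm.get_obs();print(o)
E
```

```text
scene (array([ 1.28439982, -0.28180597,  0.86123532]), array([-0.69724442,  0.23392721, -0.67765971])) 396.96086185365436
top (array([ 0.48331891, -0.05257741,  1.29418615]), array([ 0.08652721, -0.04620597, -0.99537884])) 392.0930670738952
{'t': 0.1, 'joint_pos': array([-1.34462364e+00,  3.13989945e-01,  4.50946305e-02,  1.30361182e+00,
        5.59835818e-06,  1.43118990e+00]), 'qd': array([ 1.57072192e-04, -5.03357385e-04,  2.16185444e-03,  2.53182600e-03,
       -1.11818596e-03, -9.24927577e-05]), 'joint_efforts': array([ 1.77122711e-03, -4.81725597e+01,  2.99244511e+01,  1.27690969e-02,
       -2.73039814e-04,  3.42191449e-06]), 'tcp_pos': array([ 0.20555359, -0.53653176,  0.24146209]), 'ee_rot': array([-8.54722839e-04,  9.83321911e-01,  1.81871622e-01, -3.42163984e-05]), 'force': array([-0.16069049,  0.57452621, -0.20189878]), 'moment': array([ 0.00393714,  0.00716412, -0.0215553 ]), 'gripper_force': 0.0, 'grip_width': 0.08497650259611077}
```

View pics/scene0.png

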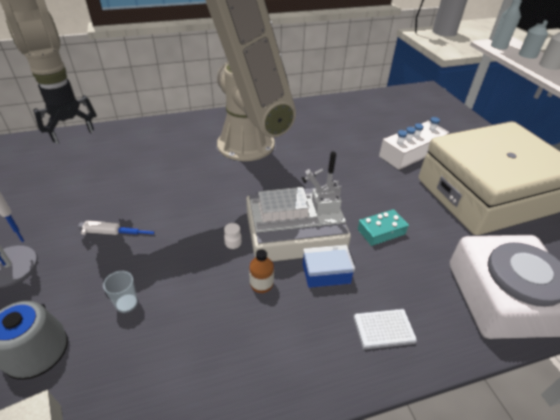

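View pics/top0.png

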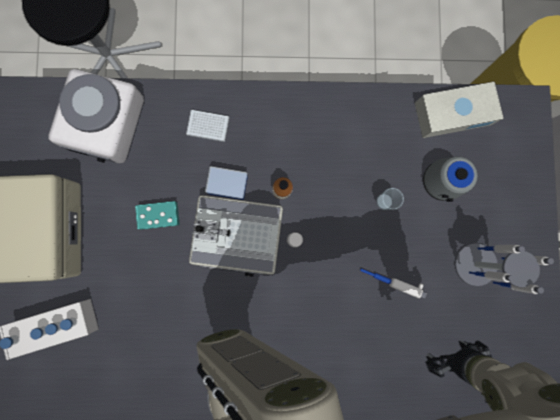

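The scene view shows the shaker around (297,220), with the upright black handle at (332,160). In the top view the shaker is around (236,235), with the clamp at its left end. Next I'll zoom in on the shaker.

Run:
```python
from h import *
a=cv2.imread('pics/top0.png')[185:285,180:310]; b=cv2.imread('pics/scene0.png')[140:265,235:360]
a=cv2.resize(a,(780,600),interpolation=cv2.INTER_CUBIC)
cv2.imwrite('pics/topz.png',a)
cv2.imwrite('pics/scz.png',cv2.resize(b,(600,600),interpolation=cv2.INTER_CUBIC))
```

```text
(no output)
```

View pics/topz.png

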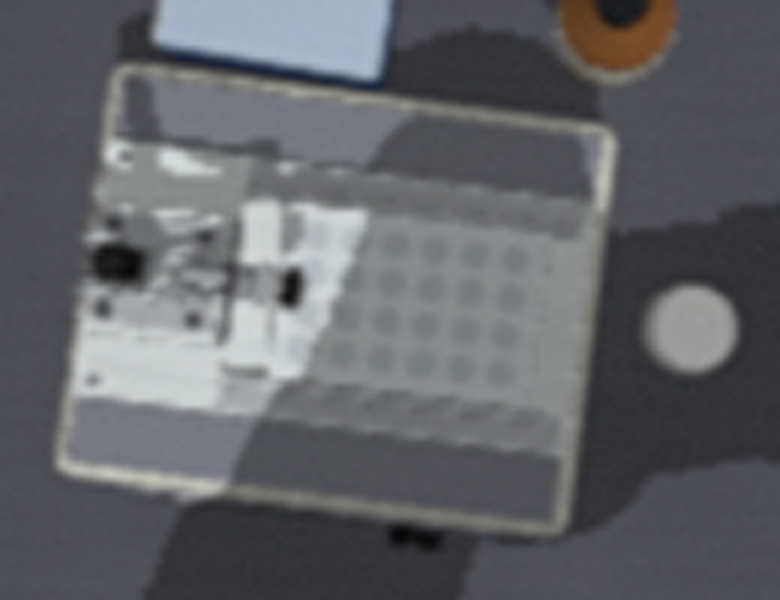

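View pics/scz.png

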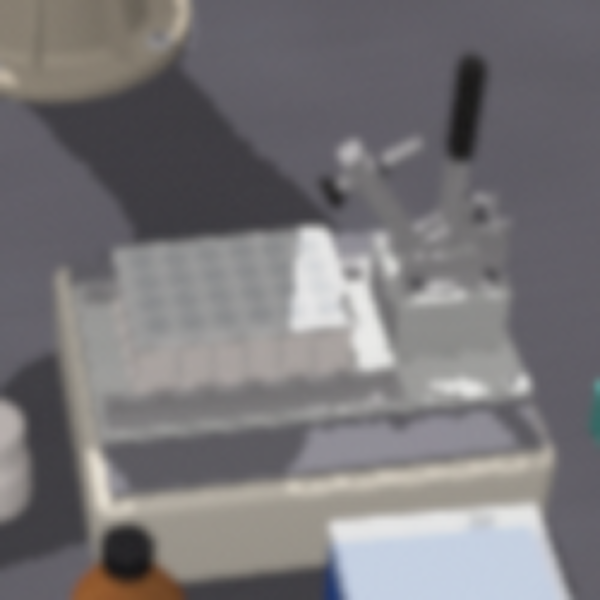

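The zooms show these positions:
- **Housing corners (top zoom):** (113,62), (620,128), (565,537) and (57,475).
- **Plate:** its free end is near u=548.
- **Handle:** its end is at about (118,262).

The scene zoom shows the grip from (472,60) to (460,158).

```bash
cat >> h.py <<'E'
def z2p(u,v,x0,y0,s): return (u+.5)/s-.5+x0,(v+.5)/s-.5+y0
E
python3 - <<'E'
from h import *
d=cam('top'); s=cam('scene')
T=lambda u,v:z2p(u,v,180,185,6); S=lambda u,v:z2p(u,v,235,140,4.8)
C=np.array([onz(d,*T(*p),.084) for p in[(113,62),(620,128),(565,537),(57,475)]])
print(C, [np.linalg.norm(C[i]-C[(i+1)%4]) for i in range(4)])
c=C.mean(0); y=(C[0]+C[3]-C[1]-C[2]);y/=np.linalg.norm(y); x=np.array([y[1],-y[0],0]);yaw=np.arctan2(-y[0],y[1])
print(c,np.degrees(yaw))
np.savez('sh.npz',c=c[:2],yaw=yaw)
W=lambda a,b,z:np.r_[c[:2]+a*x[:2]+b*y[:2],z]
L=lambda p:((p-c)@x,(p-c)@y)
Ti=lambda p:(np.array(p)-[180,185]+.5)*6-.5; Si=lambda p:(np.array(p)-[235,140]+.5)*4.8-.5
for n,p in dict(platY=(0,-.125,.1),platY2=(0,.125,.1),stop=(0,.05,.146),railend=(.044,-.121,.11)).items(): print(n,Ti(proj(d,W(*p))),Si(proj(s,W(*p))))
# plate end in top view at lid height & scene corners
for p in[(548,300),(553,250),(542,350)]: print('plate end',L(onz(d,*T(*p),.145)))
for p in[(113,250),(130,395)]: print('scene',L(onz(s,*S(*p),.145)),L(onz(s,*S(*p),.1)))
# handle top: two view
o1,r1=ray(d,*T(118,262));o2,r2=ray(s,*S(472,60))
A=np.c_[r1,-r2];k=np.linalg.lstsq(A,o2-o1,rcond=None)[0];p,q=o1+k[0]*r1,o2+k[1]*r2
m=(p+q)/2;print('handle tip',p,q,L(m),m[2])
# free objs
for n,uv,z in[('jar',(692,330),.062),('foot',(290,287),.2)]: print(n,onz(d,*T(*uv),z),L(onz(d,*T(*uv),z)))
for uv in[(136,205),(176,202),(178,226),(138,229)]: print('rack',L(onz(d,*uv,.047)))
E
```

```text
[[ 0.63308363  0.14407702  0.084     ]
 [ 0.60132323 -0.1177534   0.084     ]
 [ 0.39171802 -0.09060837  0.084     ]
 [ 0.42168698  0.16761414  0.084     ]] [np.float64(0.263749677222669), np.float64(0.21135562181346973), np.float64(0.25995576916132446), np.float64(0.21270293456791317)]
[0.51195297 0.02583235 0.084     ] -6.769235601789451
platY [582.45933673 329.13229915] [ 85.73325073 358.29561864]
platY2 [ 91.43811345 267.18309509] [499.4033027  314.38352122]
stop [228.95880905 282.99612346] [384.57571098 268.50405295]
railend [586.12526242 241.06249868] [102.65932743 397.6891133 ]
plate end (np.float64(0.011243582330126687), np.float64(-0.10490972721776995))
plate end (np.float64(0.03575731570792146), np.float64(-0.10429125049443827))
plate end (np.float64(-0.013239956203228303), np.float64(-0.10504266589532579))
scene (np.float64(-0.04134800961036438), np.float64(-0.1025953705591399)) (np.float64(-0.09441747375290829), np.float64(-0.09556803506613315))
scene (np.float64(0.07960210376778155), np.float64(-0.11059405517158662)) (np.float64(0.03413175533522028), np.float64(-0.10406926513471855))
handle tip [0.52216784 0.10694831 0.28755227] [0.52334405 0.11000886 0.28808268] (np.float64(0.000986090981922973), np.float64(0.08334346357460906)) 0.2878174789724704
jar [ 0.49760807 -0.1571211   0.062     ] (np.float64(0.007319968994467034), np.float64(-0.18336891581660866))
foot [0.51458065 0.04123962 0.2       ] (np.float64(0.0007932959044814772), np.float64(0.015609596923798298))
rack (np.float64(0.05318361452418244), np.float64(0.32886368392928045))
rack (np.float64(0.0786730340647623), np.float64(0.20535983499505833))
rack (np.float64(0.003954717774396326), np.float64(0.18806153841077405))
rack (np.float64(-0.021155811726239517), np.float64(0.3110053357479603))
```

>>> servo_tool(moves=[[[0, 0, 0, 0, 0, -0.12, 1], [0, 0, 0, 0, 0, -0.12, 1], [0, 0, 0, 0, 0, -0.12, 1], [0, 0, 0, 0, 0, -0.12, 1], [0, 0, 0, 0, 0, -0.12, 1]]])

```text
t: 0.62
tcp_pos: [0.2056, -0.5368, 0.242]
ee_rot: [-0.0, 0.884, 0.467, 0.0]
force: [0.1, 0.0, 0.4]
grip_width: 0.0252
gripper_force: 0.0
```

>>> servo_tool(moves=[[[0, 0, 0, 0, 0, -0.12, 1], [0, 0, 0, 0, 0, -0.12, 1], [0, 0, 0, 0, 0, -0.12, 1], [0, 0, 0, 0, 0, -0.12, 1], [0, 0, 0, 0, 0, 0, 1]]])

```text
t: 1.03
tcp_pos: [0.2056, -0.5369, 0.2421]
ee_rot: [-0.0, 0.749, 0.663, 0.0]
force: [0.6, -0.2, -0.3]
grip_width: -0.0001
gripper_force: 0.0
```

>>> servo_tool(moves=[[[1, 0.6, 0, 0, 0, 0, 1], [1, 0.6, 0, 0, 0, 0, 1], [1, 0.6, 0, 0, 0, 0, 1], [1, 0.6, 0, 0, 0, 0, 1], [1, 0.6, 0, 0, 0, 0, 1]]])

```text
t: 1.45
tcp_pos: [0.2962, -0.4212, 0.2422]
ee_rot: [-0.0, 0.751, 0.66, 0.0]
force: [0.5, -0.5, -0.0]
grip_width: -0.0002
gripper_force: 0.0
```

>>> servo_tool(moves=[[[1, 0.6, 0, 0, 0, 0, 1], [1, 0.6, 0, 0, 0, 0, 1], [1, 0.6, 0, 0, 0, 0, 1], [1, 0.6, 0, 0, 0, 0, 1], [1, 0.6, 0, 0, 0, 0, 1]]])

```text
t: 1.87
tcp_pos: [0.3863, -0.3063, 0.2423]
ee_rot: [0.0, 0.751, 0.66, -0.0]
force: [0.3, 0.4, -0.0]
grip_width: 0.0001
gripper_force: 0.0
```

```bash
cat >> h.py <<'E'
def st():
    o=arm.get_obs(); q=np.load('sh.npz'); w=q['yaw']; x=np.array([np.cos(w),np.sin(w)]);y=np.array([-x[1],x[0]])
    from scipy.spatial.transform import Rotation as R
    M=R.from_quat(np.r_[o['ee_rot'][1:],o['ee_rot'][0]]).as_matrix()
    p=o['tcp_pos'];e=p[:2]-q['c']; f=o['force']
    print('t',round(o['t'],2),'local',np.round([e@x,e@y,p[2]],4),'toolx deg vs shaker y',np.round(np.degrees(np.arctan2(M[1,0],M[0,0])-w)-90,2),'tz',np.round(M[:,2],3),'F',np.round([f[:2]@x,f[:2]@y,f[2]],2),'w',o['grip_width'])
E
python3 -c "
from h import *
st()"
```

```text
t 1.87 local [-0.0856 -0.3447  0.2423] toolx deg vs shaker y -0.62 tz [ 0. -0. -1.] F [ 0.22  0.46 -0.03] w 9.13172114946371e-05
```

>>> servo_tool(moves=[[[0.8, 0.35, 0, 0, 0, -0.011, 1], [0.8, 0.35, 0, 0, 0, 0, 1], [0.8, 0.35, 0, 0, 0, 0, 1], [0.8, 0.35, 0, 0, 0, 0, 1], [0.8, 0.35, 0, 0, 0, 0, 1]]])

```text
t: 2.28
tcp_pos: [0.4411, -0.2123, 0.2423]
ee_rot: [0.0, 0.747, 0.664, -0.0]
force: [-0.7, 0.0, -0.6]
grip_width: 0.0003
gripper_force: 0.0
```

>>> servo_tool(moves=[[[0.8, 0.35, 0, 0, 0, 0, 1], [0.8, 0.35, 0, 0, 0, 0, 1], [0.8, 0.35, 0, 0, 0, 0, 1], [0.8, 0.35, 0, 0, 0, 0, 1], [0.5, 0.2, 0.5, 0, 0, 0, 1]]])

```text
t: 2.7
tcp_pos: [0.493, -0.1249, 0.2317]
ee_rot: [0.002, 0.747, 0.665, 0.001]
force: [0.5, 0.2, -0.6]
grip_width: 0.0002
gripper_force: 0.0
```

>>> servo_tool(moves=[[[0, 0, 0.9, 0, 0, 0, 1], [0, 0, 0.9, 0, 0, 0, 1], [0, 0, 0.9, 0, 0, 0, 1], [0, 0, 0.9, 0, 0, 0, 1], [0, 0, 0, 0, 0, 0, 1]]])

```text
t: 3.12
tcp_pos: [0.4881, -0.1247, 0.1356]
ee_rot: [-0.003, 0.747, 0.665, -0.002]
force: [-0.9, -0.0, -0.7]
grip_width: 0.0001
gripper_force: 0.0
```

```bash
python3 -c "
from h import *
st()
d=cam('top');s=cam('scene')
a=cv2.resize(d['frame'][185:285,180:310],(520,400),interpolation=2);b=cv2.resize(s['frame'][140:265,235:322],(278,400),interpolation=2)
cv2.imwrite('pics/c1.png',np.hstack([a,b])[:,:,::-1])"
```

```text
t 3.12 local [-0.0059 -0.1523  0.1356] toolx deg vs shaker y 0.06 tz [-0.007  0.003 -1.   ] F [-0.89 -0.13 -0.69] w 0.00011052217426057347
```

View pics/c1.png

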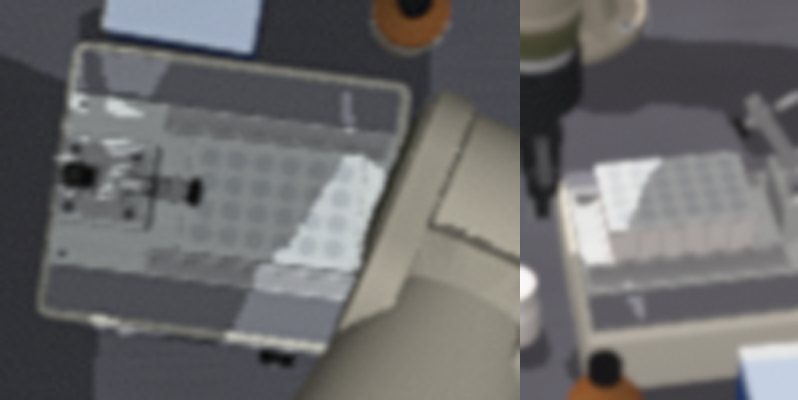

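The fingers stand just short of the plate's free end (top right at about (370,180), with the fingertip at (545,205) in the right panel). I'll start the push.

>>> servo_tool(moves=[[[0.4, 0.2, 0.1, 0, 0, 0, 1], [0.4, 0, 0, 0, 0, 0, 1], [0.4, 0, 0, 0, 0, 0, 1], [0.2, 0, 0, 0, 0, 0, 1], [0.2, 0, 0, 0, 0, 0, 1]]])

```text
t: 3.63
tcp_pos: [0.5009, -0.0858, 0.138]
ee_rot: [0.001, 0.746, 0.666, 0.0]
force: [-0.9, 0.2, -0.0]
grip_width: 0.0001
gripper_force: 0.3
```

>>> servo_tool(moves=[[[0.1, 0, 0, 0, 0, 0, 1], [0.1, 0, 0, 0, 0, 0, 1], [0.1, 0, 0, 0, 0, 0, 1], [0.1, 0, 0, 0, 0, 0, 1], [0.1, 0, 0, 0, 0, 0, 1]]])

```text
t: 4.05
tcp_pos: [0.502, -0.0746, 0.1374]
ee_rot: [0.0, 0.746, 0.665, -0.0]
force: [-1.0, -2.1, 2.3]
grip_width: 0.0001
gripper_force: 0.9
```

```bash
python3 -c "
from h import *
st()"
```

```text
t 4.05 local [ 0.002  -0.1009  0.1374] toolx deg vs shaker y 0.21 tz [ 0. -0. -1.] F [-0.76 -2.18  2.29] w 0.00014338206981944298
```

>>> servo_tool(moves=[[[0.1, 0, 0, 0, 0, 0, 1], [0.1, 0, 0, 0, 0, 0, 1], [0.08, 0, 0, 0, 0, 0, 1], [0.08, 0, 0, 0, 0, 0, 1]]])

```text
t: 4.38
tcp_pos: [0.503, -0.0654, 0.1372]
ee_rot: [0.0, 0.746, 0.666, -0.0]
force: [0.1, -2.0, 1.8]
grip_width: 0.0
gripper_force: 1.0
```

>>> servo_tool(moves=[[[0.05, 0, 0, 0, 0, 0, 1], [0.05, 0, 0, 0, 0, 0, 1], [0, 0, 0, 0, 0, 0, 1]]])

```text
t: 4.63
tcp_pos: [0.5032, -0.0627, 0.1372]
ee_rot: [-0.0, 0.746, 0.666, 0.0]
force: [0.6, -0.3, 1.0]
grip_width: 0.0001
gripper_force: 0.5
```

```bash
python3 -c "
from h import *
st()"
```

```text
t 4.63 local [ 0.0018 -0.089   0.1372] toolx deg vs shaker y 0.25 tz [-0.  0. -1.] F [ 0.65 -0.25  1.05] w 7.518078834393861e-05
```

Not yet at the stop, because the force has stayed low. I'll continue in small steps until it rises.

>>> servo_tool(moves=[[[0.05, 0, 0, 0, 0, 0, 1], [0.05, 0, 0, 0, 0, 0, 1], [0, 0, 0, 0, 0, 0, 1]]])

```text
t: 4.88
tcp_pos: [0.5033, -0.0609, 0.1372]
ee_rot: [0.0, 0.746, 0.666, -0.001]
force: [-0.6, -4.2, 0.6]
grip_width: -0.0005
gripper_force: 2.1
```

>>> servo_tool(moves=[[[0.05, 0, 0, 0, 0, 0, 1], [0.05, 0, 0, 0, 0, 0, 1], [0, 0, 0, 0, 0, 0, 1]]])

```text
t: 5.13
tcp_pos: [0.5035, -0.0606, 0.1376]
ee_rot: [0.002, 0.747, 0.665, -0.002]
force: [-3.6, -11.2, 2.8]
grip_width: -0.0001
gripper_force: 6.0
```

```bash
python3 -c "
from h import *
st()
d=cam('top');s=cam('scene')
a=cv2.resize(d['frame'][185:285,180:280],(500,500),interpolation=2);b=cv2.resize(s['frame'][150:250,260:320],(300,500),interpolation=2)
cv2.imwrite('pics/c2.png',np.hstack([a,b])[:,:,::-1])"
```

```text
t 5.13 local [ 0.0018 -0.0868  0.1376] toolx deg vs shaker y 0.14 tz [-0.001 -0.006 -1.   ] F [ -2.28 -11.54   2.79] w -5.4797099303928616e-05
```

View pics/c2.png

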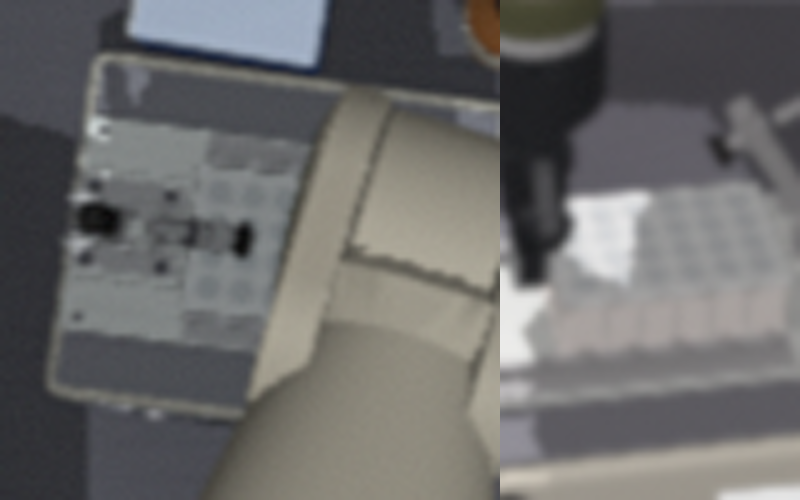

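The force rose to 11.5 N with the tool stopped, and the plate's edge meets the block (left panel, about (190,240)), so the plate is home. Next I'll back off, rise, and move to the handle.

>>> servo_tool(moves=[[[-0.4, 0, 0, 0, 0, 0, 1], [-0.3, 0, -0.3, 0, 0, 0, 1], [0, 0, -1, 0, 0, 0, 1], [0, 0, -1, 0, 0, 0, 1], [0, 0, -1, 0, 0, 0, 1]]])

```text
t: 5.65
tcp_pos: [0.5013, -0.0753, 0.2207]
ee_rot: [-0.001, 0.746, 0.666, 0.0]
force: [0.5, 0.3, 0.1]
grip_width: -0.0
gripper_force: 0.0
```

>>> servo_tool(moves=[[[0, 0, -1, 0, 0, 0, 1], [0, 0, -1, 0, 0, 0, 1], [0, 0, -1, 0, 0, 0, 1], [0, 0, -0.6, 0, 0, 0, 1], [0, 0, 0, 0, 0, 0, 1]]])

```text
t: 6.07
tcp_pos: [0.5032, -0.0757, 0.3138]
ee_rot: [0.002, 0.746, 0.666, 0.002]
force: [1.1, -0.0, 0.2]
grip_width: 0.0006
gripper_force: 0.0
```

>>> servo_tool(moves=[[[1, 0, 0, 0, 0, 0, 1], [1, 0, 0, 0, 0, 0, 1], [1, 0, 0, 0, 0, 0, 1], [1, 0, 0, 0, 0, 0, 1], [0.8, 0, 0, 0, 0, 0, 1]]])

```text
t: 6.48
tcp_pos: [0.515, 0.0454, 0.3089]
ee_rot: [-0.001, 0.746, 0.666, -0.0]
force: [-0.1, -0.1, -0.8]
grip_width: 0.0001
gripper_force: 0.0
```

```bash
python3 -c "
from h import *
st()
s=cam('scene')
b=cv2.resize(s['frame'][90:250,230:380],(562,600),interpolation=2)
cv2.imwrite('pics/c3.png',b[:,:,::-1])"
```

```text
t 6.48 local [0.0007 0.0198 0.3089] toolx deg vs shaker y 0.27 tz [-0.002  0.001 -1.   ] F [-0.09 -0.14 -0.85] w 0.0001258373417897531
```

View pics/c3.png

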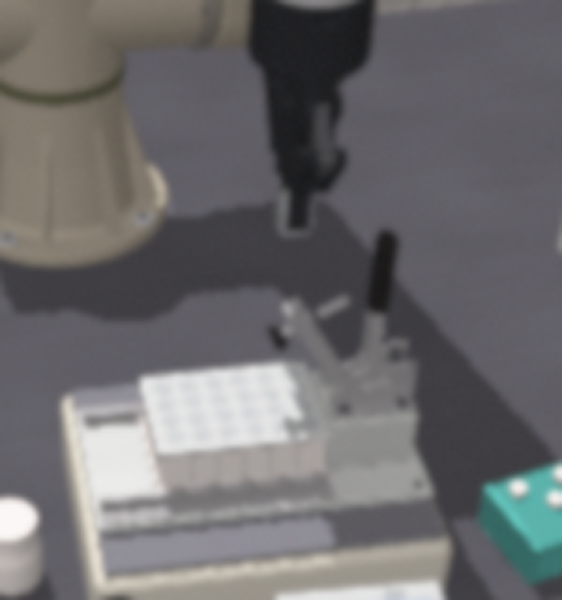

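The plate is flush with the block, the handle is upright with its top at (387,240), and the fingers are above and on the plate side. Next I'll descend and start the arc.

>>> servo_tool(moves=[[[0.4, 0, 0.5, 0, 0, 0, 1], [0.4, 0, 0.5, 0, 0, 0, 1], [0.4, 0, 0.6, 0, 0, 0, 1], [0.2, 0, 0, 0, 0, 0, 1], [0.2, 0, 0, 0, 0, 0, 1]]])

```text
t: 6.95
tcp_pos: [0.5191, 0.0838, 0.2686]
ee_rot: [-0.001, 0.746, 0.666, -0.001]
force: [-0.2, -0.7, 0.0]
grip_width: -0.0002
gripper_force: 0.0
```

>>> servo_tool(moves=[[[0.3, 0, 0, 0, 0, 0, 1], [0.3, 0, 0, 0, 0, 0, 1], [0.3, 0, 0.03, 0, 0, 0, 1], [0.3, 0, 0.07, 0, 0, 0, 1], [0.12, 0, 0, 0, 0, 0, 1]]])

```text
t: 7.37
tcp_pos: [0.5241, 0.1173, 0.2675]
ee_rot: [0.0, 0.746, 0.666, 0.0]
force: [0.3, -1.3, 0.2]
grip_width: 0.0001
gripper_force: 0.4
```

>>> servo_tool(moves=[[[0.33, 0, 0.13, 0, 0, 0, 1], [0.33, 0, 0.17, 0, 0, 0, 1], [0.32, 0, 0.2, 0, 0, 0, 1]]])

```text
t: 7.62
tcp_pos: [0.5268, 0.1415, 0.2545]
ee_rot: [0.0, 0.746, 0.666, 0.0]
force: [0.4, -1.1, -0.1]
grip_width: 0.0003
gripper_force: 0.3
```

```bash
python3 -c "
from h import *
st()
s=cam('scene')
b=cv2.resize(s['frame'][90:250,230:380],(562,600),interpolation=2)
cv2.imwrite('pics/c4.png',b[:,:,::-1])"
```

```text
t 7.62 local [0.0011 0.1166 0.2545] toolx deg vs shaker y 0.23 tz [ 0.001  0.    -1.   ] F [ 0.53 -1.04 -0.11] w 0.00030774117003807704
```

View pics/c4.png

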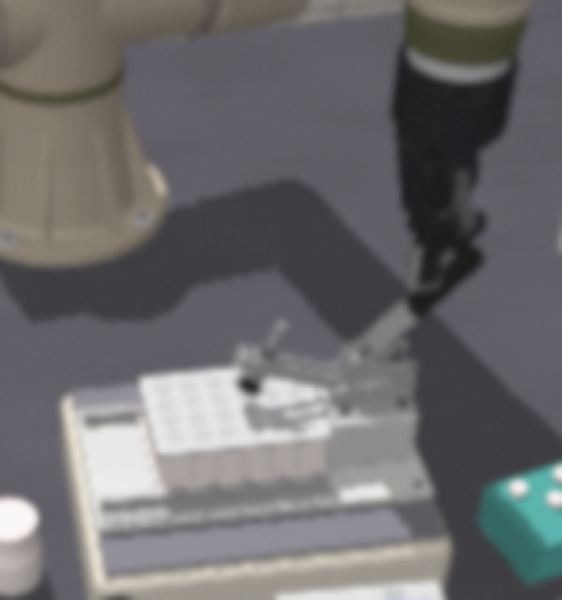

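The handle is about halfway down, with the grip at (430,300) to (475,260). The fingertip presses on it and the foot is coming down at (250,383). I'll continue the arc, slightly farther out.

>>> servo_tool(moves=[[[0.33, 0, 0.22, 0, 0, 0, 1], [0.3, 0, 0.27, 0, 0, 0, 1], [0.27, 0, 0.3, 0, 0, 0, 1], [0.22, 0, 0.32, 0, 0, 0, 1]]])

```text
t: 8.0
tcp_pos: [0.5298, 0.1679, 0.2265]
ee_rot: [0.001, 0.746, 0.665, -0.001]
force: [-0.7, -6.5, 4.7]
grip_width: -0.0002
gripper_force: 2.8
```

>>> servo_tool(moves=[[[0.2, 0, 0.3, 0, 0, 0, 1], [0.2, 0, 0.3, 0, 0, 0, 1], [0.15, 0, 0.3, 0, 0, 0, 1]]])

```text
t: 8.25
tcp_pos: [0.5311, 0.1831, 0.2034]
ee_rot: [-0.001, 0.746, 0.666, 0.0]
force: [-0.8, -0.7, 0.7]
grip_width: 0.0001
gripper_force: 0.0
```

```bash
python3 -c "
from h import *
st()
s=cam('scene')
b=cv2.resize(s['frame'][90:250,230:380],(562,600),interpolation=2)
cv2.imwrite('pics/c5.png',b[:,:,::-1])"
```

```text
t 8.25 local [0.0005 0.1584 0.2034] toolx deg vs shaker y 0.26 tz [-0.001  0.001 -1.   ] F [-0.74 -0.82  0.69] w 5.203675619274494e-05
```

View pics/c5.png

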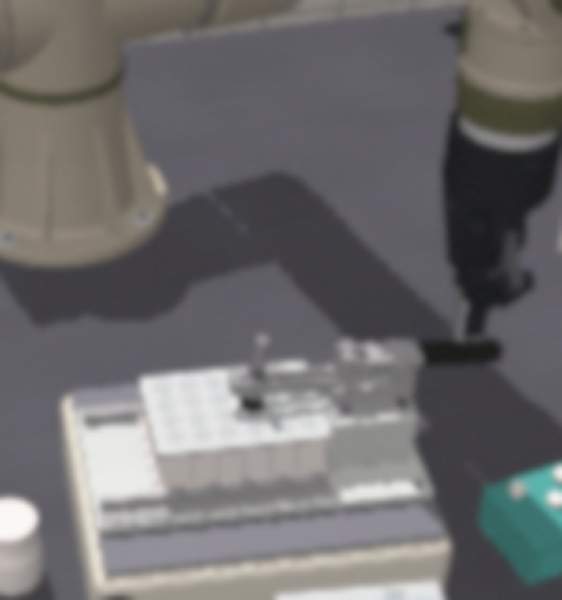

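The handle is level ((420,350) to (500,350)), the foot is on the lid at (250,403), and the force has dropped, so it looks snapped. I'll press lightly to confirm it's on its stop.

>>> servo_tool(moves=[[[0, 0, 0.15, 0, 0, 0, 1], [0, 0, 0.15, 0, 0, 0, 1], [0, 0, 0.1, 0, 0, 0, 1], [0, 0, 0, 0, 0, 0, 1]]])

```text
t: 8.63
tcp_pos: [0.5313, 0.1823, 0.1945]
ee_rot: [-0.0, 0.746, 0.666, 0.0]
force: [-0.4, 0.8, 1.4]
grip_width: 0.0002
gripper_force: 0.7
```

>>> servo_tool(moves=[[[0, 0, 0.08, 0, 0, 0, 1], [0, 0, 0.08, 0, 0, 0, 1], [0, 0, 0, 0, 0, 0, 1]]])

```text
t: 8.88
tcp_pos: [0.5315, 0.1825, 0.1919]
ee_rot: [0.0, 0.746, 0.666, 0.001]
force: [-3.1, 3.3, 9.0]
grip_width: 0.0003
gripper_force: 4.4
```

It meets a stiff stop (9 N), so it's locked. I'll retreat and check.

>>> servo_tool(moves=[[[0, 0, -0.4, 0, 0, 0, 1], [0, 0, -1, 0, 0, 0, 1], [0, 0, -1, 0, 0, 0, 1], [0, 0, -1, 0, 0, 0, 1], [0, 0, -0.5, 0, 0, 0, 1]]])

```text
t: 9.3
tcp_pos: [0.5323, 0.182, 0.2918]
ee_rot: [0.001, 0.746, 0.666, 0.002]
force: [0.7, -0.2, 0.9]
grip_width: -0.0001
gripper_force: 0.0
```

>>> servo_tool(moves=[[[0, 0, 0, 0, 0, 0, 1], [0, 0, 0, 0, 0, 0, 1], [0, 0, 0, 0, 0, 0, 1], [0, 0, 0, 0, 0, 0, 1]]])

```text
t: 9.63
tcp_pos: [0.5306, 0.1819, 0.2865]
ee_rot: [-0.001, 0.746, 0.666, -0.001]
force: [-0.2, 0.3, 0.7]
grip_width: 0.0004
gripper_force: 0.0
```

```bash
python3 -c "
from h import *
st()
s=cam('scene')
b=cv2.resize(s['frame'][90:250,230:380],(562,600),interpolation=2)
cv2.imwrite('pics/c6.png',b[:,:,::-1])"
```

```text
t 9.63 local [1.000e-04 1.571e-01 2.865e-01] toolx deg vs shaker y 0.23 tz [-0.003 -0.001 -1.   ] F [-0.23  0.29  0.66] w 0.0003826901969857995
```

View pics/c6.png

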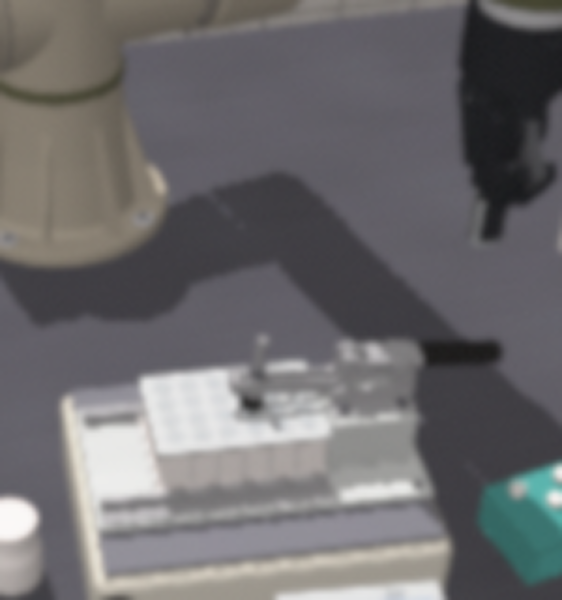

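The handle stays level at (420–500, 350) with the robot clear, the foot is on the lid at (250,403), and the plate is against the block.

```bash
python3 -c "
from station import arm
print(arm.close_job())"
```

```text
the job is handed in; nothing more can be done
None
```

I pushed the plate home against the end stop, then pushed the clamp handle over into lock, and handed the job in at about 10 s with the robot clear; the last picture shows the handle level and the foot on the lid, but no verdict came back and the foot's force on the plate was not measured.

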